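# Index the cake-tying turntable on by one hole

## Task

The wrapped rice cake is standing on a turntable that is locked by a spring plunger with a black cup on top. With the fingertips press the cup down to free the turntable and swing the turntable clockwise (seen from above) to the very next hole, then let the plunger spring fully up so that it locks there, and move clear. Do not lift or carry anything: the cake just rides along on the turntable, and the mould, bowl, jar and spoon on the mat stay where they are.

Things in the scene. Friction and masses are not known exactly. Their poses are not given: they have to be found in the camera images.
- turntable (a joint): angle in rad of the round steel turntable (216 mm across) about its vertical axis: about 0 at the start (locked in the first hole), grows CLOCKWISE seen from above. The aluminium plate beneath has 8 holes 45 degrees apart, so the next hole is at pi/4 = 0.785. It turns easily (about 0.1 N m) when freed; locked, it has a play of some 0.02 rad either way.
- plunger (a joint): press of the plunger in m: 0 fully up (brass plug locked in a hole), 0.012 fully down (hard stop). Its spring pushes up with 3 N at 0, 8 N at 0.012. Pressed past 0.007 the plug is under the plate and the turntable is free. Let go between holes it bears on the plate's underside (about 0.006): the cup can still be pushed sideways, and it springs up by itself at a hole.
- cup_floor (a point): centre of the floor of the plunger's round black cup, the place to press: 56 mm inside, 64 mm outside diameter, open upward, wall 14 mm above this floor. Floor 90 mm above the work surface when the plunger is up. It sits on an arm of the turntable, 145 mm from the axis. A fingertip inside drives it sideways by the wall or by rubbing.
- table_centre (a point): point on the turntable's vertical axis at its top face, 65 mm above the work surface. The cake, 45 mm high, stands on it.
- next_hole (a point): centre of the hole to be reached, at the upper face of the index plate (48 mm above the work surface), 145 mm from the axis; 22 mm round. It does not move. The cup must come to stand right above it.
- cake_centre (a point): centre of the leaf-wrapped square cake tied with twine, 120 x 120 x 45 mm, about 0.65 kg, standing loose in the middle of the turntable
- mould_centre (a point): centre of a loose square wooden mould frame, 130 x 130 x 50 mm, standing on the mat beside the work (bystander)
- bowl_centre (a point): centre of a loose metal bowl, 130 mm across and 55 mm high (bystander)
- jar_centre (a point): centre of a loose amber jar with white cap, 64 mm across and 100 mm high (bystander)
- spoon: loose wooden spoon lying on the mat (bystander)
Not all that is in view belongs to the job. What is shaped like the part that bears cake_centre but blue, orange or pink is not meant.

How it is judged:
By the outcome, as a careful person would: the job done as asked, in the order asked, and still so for the second after the job is handed in, with the robot touching nothing.
It also fails if it takes over 45 s, if anything falls off the work surface, if the arm or the gripper's body presses on something with over 40 N, if the wrist force passes 120 N, or if a joint passes its speed limit or range.

## Robot

A 7-joint arm with a two-finger parallel gripper is mounted at the origin on the work surface. World frame = base frame: x ahead of the robot, y to its left, z up, the work surface at z = 0. Lengths are in m, angles in rad, forces in N, time in s.
With the tool pointing down it reaches from about 0.4 to 0.9 m from the base axis. Payload 5.6 kg.
Tool frame: the origin (TCP) lies at the very end of the fingers, on their centre line; the grasp point (between the pads) lies arm.tcp_to_grasp behind it (arm.tcp_to_grasp is the distance from the TCP to the grasp point, in m); z points along the fingers, x is the direction in which the jaws open and shut, and the axes are right-handed (so a half turn about z gives the same grasp; the last joint's range is limited). The gripper opens to 92 mm and grips with 3 to 60 N. Pads are 20 mm wide; open, the fingers measure 128 mm over their backs; the gripper's body (75 mm by 189 mm) begins 69 mm behind the grasp point.
Start: joints at [1.107, 0.468, -0.012, 1.603, 0.006, 1.071, -0.056], TCP at [0.265, -0.593, 0.215] pointing down, gripper open.
Joint ranges: [-2.53, 2.53], [-0.31, 2.02], [-1.57, 1.55], [0.28, 2.44], [-1.29, 4.43], [0.15, 1.84], [-2.92, 2.92]. Speed limits (rad/s): [2.57, 2.57, 3.14, 3.14, 3.14, 3.14, 3.14].

## Interface

Orientations are given as a unit quaternion [x, y, z, w].
In Python, from station import status, vision, sign_off, arm gives the robot as it stands. The module is installed in compiled form; this text tells all that it offers.
- The arm moves only by the shell command python3 -m pendant 'ROWS' [OPENING] [FORCE]. ROWS is JSON, a list that holds one entry, the list of rows, each a list of 4 numbers: the shift along the tool's x, y, z in mm, then the turn about the tool's z in degrees. In form: [[[dx, dy, dz, turn], ...]]. A call has 1 to 5 rows; each row shifts and turns the commanded pose from where the row before left it, along the tool's axes as they then stand; what a row does not reach is not made up. A row lasts 1/10 s, in which the tool goes at most 50 mm and 8.59 degrees, less where a joint would pass 70% of its speed; a pose out of reach is approached as far as the arm can. A call is refused whole if a number of a shift passes 50 or a number of a turn 8.59, either way. A call with a gripper value outside its range is refused whole. OPENING is the finger opening in mm, from 0 to 91.9, set as the call begins (- or left out, the last holds). The fingers move at their own pace and stop on an object; FORCE is the grip in N (left out, the last holds). Time passes only in rows, so rows that do not move let the fingers close. It gives the time, the measured TCP pose, the force and the opening at its end, in the units of the state.
- status.state(): the state, without advancing time (a new reading comes with each control period).
- vision.camera(name): name is "side" or "top" or "wrist"; returns a dict with "color" (400x640x3 uint8, red, green, blue), "intrinsics" (3x3 intrinsics, pixels), "dist_coeffs" ([k1, k2, p1, p2, k3] as OpenCV has them; the pictures are not rectified), "rvec" (rotation vector, rad) and "tvec" (3), from world to camera coordinates, as OpenCV has them. Camera axes: x right, y down, z forward; pixel columns grow to the right and rows downward; lengths in m; the calibration is good to about 2 mm. A picture is of the moment at which its call begins. There is no depth.
- sign_off(): hands the job in, once; it reports no verdict.
The state is a dict: "clock": time; "joints": joint angles; "dq": joint speeds; "tau": joint torques, N m; "position": TCP position; "tool_rot": TCP orientation; "ft_force": force on the tool from outside, world axes, zero at the start; "ft_torque": the same for the moment, N m; "width": finger opening in m.
Only numpy, scipy, OpenCV 4.12 (cv2) and the standard library are available. Lean on these libraries where they do the work, as an engineer would, in place of code of your own. Each camera call takes 0.05 s, during which the arm holds its last target. There are 200 camera calls.

## Working session

There is one attempt and no reset: what is moved stays moved. The work goes in short steps, Python scripts to look and compute and a shell command to move; the robot and the scene stay as the last step left them, time stands still between calls to the robot, and variables do not carry over. Pictures are saved under pics/ and viewed, about 8 in all and at most 12, crops included, and the job is handed in when it is done.

```bash
mkdir -p pics; cat > h.py <<'E'
import numpy as np, cv2
from station import status, vision, arm
def ray(c,u,v):
    p=cv2.undistortPoints(np.array([[[u,v]]],float),c["intrinsics"],np.array(c["dist_coeffs"]))[0,0]
    R=cv2.Rodrigues(np.array(c["rvec"],float))[0]; t=np.array(c["tvec"],float).ravel()
    return -R.T@t, R.T@np.array([p[0],p[1],1.])
def onz(c,u,v,z):
    o,d=ray(c,u,v); return o+d*(z-o[2])/d[2]
def proj(c,P):
    return cv2.projectPoints(np.array(P,float).reshape(-1,1,3),np.array(c["rvec"],float),np.array(c["tvec"],float),np.array(c["intrinsics"]),np.array(c["dist_coeffs"]))[0].reshape(-1,2)
def save(c,n): cv2.imwrite("pics/"+n,c["color"][:,:,::-1])
E
python3 - <<'E'
from h import *
import pickle
d={}
for n in("top","side"):
    c=vision.camera(n); save(c,n+"0.png"); d[n]=c
    print(n,ray(c,320,200))
pickle.dump(d,open("c0.pkl","wb"))
s=status.state(); print(s, arm.tcp_to_grasp)
E
```

```text
top (array([0.28319774, 0.0173031 , 1.39194832]), array([ 0.15209567, -0.01459744, -0.98826017]))
side (array([-0.36160983,  0.77709355,  1.27632769]), array([ 0.51291136, -0.47634   , -0.71427903]))
{'clock': 0.1, 'joints': array([ 1.10698913,  0.46833739, -0.01159628,  1.60350275,  0.00604095,
        1.07139284, -0.05630183]), 'dq': array([ 5.19237684e-04, -2.46770425e-03, -5.45480889e-04, -2.60512042e-03,
       -4.73690118e-05,  1.50753999e-03, -2.50115388e-04]), 'tau': array([ 1.31001736e-03, -5.21646452e+01, -1.26653683e-02, -2.44365764e+01,
       -5.68025687e-02,  1.40436456e-02,  8.91900117e-05]), 'position': array([ 0.26523805, -0.59285935,  0.2137162 ]), 'tool_rot': array([ 8.39180675e-01, -5.43852139e-01, -7.13118823e-04, -3.70247920e-04]), 'ft_force': array([-0.19530079, -0.50562222, -0.04337537]), 'ft_torque': array([-0.03878003,  0.05578008,  0.03364038]), 'width': 0.0919264256263545} 0.0187
```

View pics/top0.png

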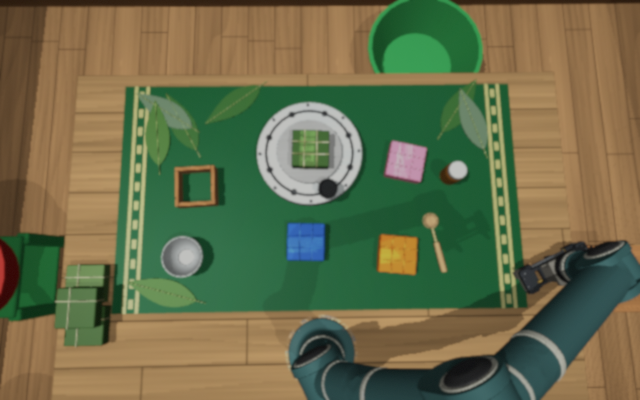

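View pics/side0.png

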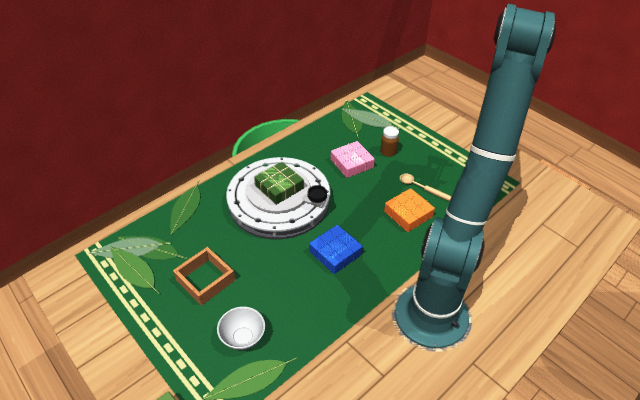

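Top view: the green cake is at (310,149) on the round turntable and the black cup at (328,187). Lookalikes for the cake are blue (306,241), orange (398,254) and pink (406,160), plus a green stack off the mat at (85,300). The cake on the turntable is the one meant, and only one black cup exists. Clockwise moves the cup toward image left (+y).

```bash
python3 - <<'E'
from h import *
import pickle
d=pickle.load(open("c0.pkl","rb"))
res={}
for n,roi in(("top",(240,380,90,215)),("side",(215,345,150,245))):
    c=d[n]; im=c["color"]; x0,x1,y0,y1=roi
    hsv=cv2.cvtColor(im,cv2.COLOR_RGB2HSV)
    m=np.zeros(im.shape[:2],np.uint8); s=np.s_[y0:y1,x0:x1]
    m[s]=(im[s].max(-1)<50)*255
    k,l,st,ce=cv2.connectedComponentsWithStats(m); 
    i=1+np.argmax(st[1:,4]); print(n,"cup",ce[i],st[i])
    w=np.zeros_like(m); w[s]=((hsv[s][...,1]<50)&(hsv[s][...,2]>80))*255
    cn=max(cv2.findContours(w,cv2.RETR_EXTERNAL,cv2.CHAIN_APPROX_NONE)[0],key=cv2.contourArea)
    h=cv2.convexHull(cn); 
    P=np.array([onz(c,*p,0.048)[:2] for p in h[:,0]])
    (cx,cy),r=cv2.minEnclosingCircle(P.astype(np.float32)); 
    A=np.c_[2*P,np.ones(len(P))]; q=np.linalg.lstsq(A,(P**2).sum(1),rcond=None)[0]
    print(" plate",cx,cy,r,"fit",q[:2],np.sqrt(q[2]+q[0]**2+q[1]**2))
    cup=onz(c,*ce[i],0.1); print(" cup z.1",cup, "r",np.hypot(*(cup[:2]-q[:2])))
c=d["top"]["color"][85:225,240:380,::-1]; e=d["side"]["color"][150:245,215:345,::-1]
a=cv2.resize(c,None,fx=3.5,fy=3.5,interpolation=2);b=cv2.resize(e,(300,219))
o=np.zeros((490,790,3),np.uint8);o[:,:490]=a;o[:219,490:]=b;cv2.imwrite("pics/crop0.png",o)
E
```

```text
top cup [327.52631579 188.06140351] [320 180  17  17 228]
 plate 0.6532732844352722 0.0315939337015152 0.17960448563098907 fit [0.65328607 0.03177845] 0.17862323418971876
 cup z.1 [ 0.52022208 -0.0262708   0.1       ] r 0.14517486593923407
side cup [317.07392996 193.80933852] [308 185  19  18 257]
 plate 0.6356289982795715 0.04043765738606453 0.18984505534172058 fit [0.6377428  0.04184108] 0.18266705870913486
 cup z.1 [ 0.51004673 -0.01931362  0.1       ] r 0.1415845463787938
```

View pics/crop0.png

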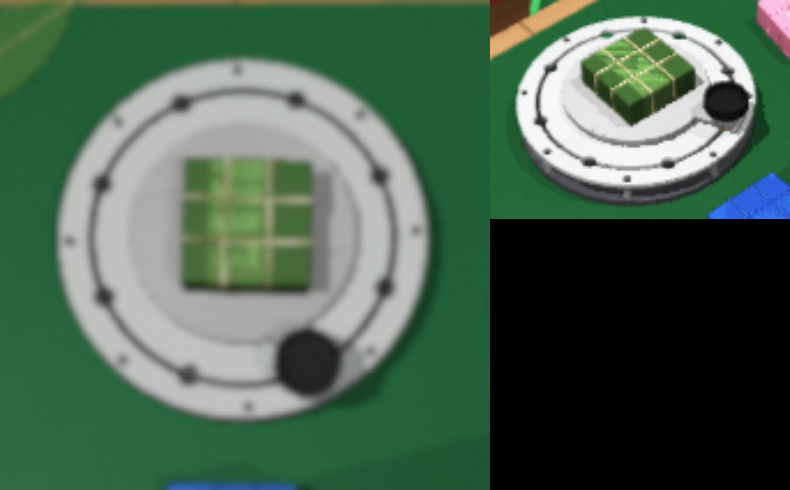

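The crop confirms the cup, with its arm, at full-frame (328,188). The next hole clockwise is at crop (189,375), about (294,192) in full frame. I take the top-view estimates: axis (0.653,0.032), cup (0.520,-0.026). Closing the fingers and going above the cup.

```bash
python3 -m pendant '[[[-15,-16,0,0],[-26,-29,0,0],[-26,-29,0,0],[-26,-29,0,0],[-26,-29,0,0]]]' 0 20
python3 -m pendant '[[[-26,-29,0,0],[-26,-29,0,0],[-26,-29,0,0],[-26,-29,0,0],[-26,-29,0,0]]]'
python3 -m pendant '[[[-26,-29,0,0],[-26,-29,0,0],[-26,-29,0,0],[-26,-29,0,0],[-15,-15,0,0]]]'
python3 - <<'E'
from h import *
import pickle
d=pickle.load(open("c0.pkl","rb"))
print("hole",onz(d["top"],294,192,0.048))
c=vision.camera("wrist"); save(c,"w1.png"); pickle.dump(c,open("w1.pkl","wb")); s=status.state(); print(s["clock"],s["position"],s["tool_rot"],s["ft_force"],s["width"])
E
```

```text
clock: 0.6
position: [0.3377, -0.4291, 0.2142]
tool_rot: [0.839, -0.544, -0.0, -0.0]
ft_force: [1.4, -0.5, 0.3]
width: 0.0538
clock: 1.1
position: [0.4168, -0.2513, 0.2144]
tool_rot: [0.839, -0.544, -0.0, 0.0]
ft_force: [0.6, -0.1, 0.4]
width: 0.0143
clock: 1.6
position: [0.4884, -0.0873, 0.2145]
tool_rot: [0.84, -0.542, -0.0, -0.0]
ft_force: [0.2, 0.0, 0.4]
width: 0.0004
hole [0.51777488 0.08301047 0.048     ]
1.65 [ 0.48918969 -0.08466208  0.21450695] [ 8.41094704e-01 -5.40886278e-01 -3.37944711e-04 -1.27245316e-03] [ 0.66001131  2.56689899 -0.07870947] 0.0007552636748849571
```

View pics/w1.png

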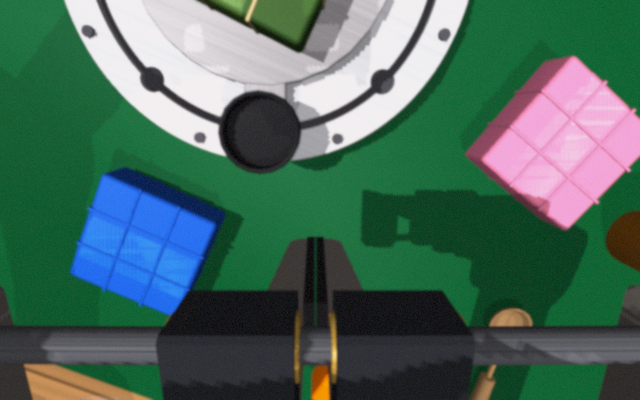

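The wrist view shows the cup at (260,131), the next hole at (152,79) and the fingertips at (315,240). Working out positions.

```bash
python3 - <<'E'
from h import *
import pickle
from scipy.spatial.transform import Rotation as Ro
c=pickle.load(open("w1.pkl","rb"));im=c["color"]
m=(im.max(-1)<75).astype(np.uint8)*255; m[:80]=0;m[185:]=0;m[:,:210]=0;m[:,308:]=0
cn=max(cv2.findContours(m,0,1)[0],key=cv2.contourArea); h=cv2.convexHull(cn)
P=np.array([onz(c,*p,0.104)[:2] for p in h[:,0]],np.float32)
print("rim",cv2.minEnclosingCircle(P))
H=onz(c,152,79,0.048);H2=onz(c,382,81,0.048); print("holes",H,H2)
s=status.state();R=Ro.from_quat(s["tool_rot"]).as_matrix()
print("TCP now",s["position"],R[:2,:2].round(3).tolist())
for C in(np.array(cv2.minEnclosingCircle(P)[0]),np.array([.520,-.026])):
    dd=R.T@np.r_[C-s["position"][:2],0]; print((dd*1e3).round(1))
E
```

```text
rim ((0.5255608558654785, -0.02295907773077488), 0.03724943473935127)
holes [0.51758218 0.08511102 0.048     ] [ 0.6000604  -0.10175079  0.048     ]
TCP now [ 0.48918969 -0.08466208  0.21450695] [[0.415, -0.91], [-0.91, -0.415]]
[-41.1 -58.7   0.2]
[-40.6 -52.4   0.2]
```

Holes from the wrist view give an axis of about (0.6526,0.033) and a cup at (0.520,-0.0255), which agrees with the top view. Tool −x is the clockwise tangent at the cup and tool −y points to the axis.

```bash
python3 -m pendant '[[[-20,-26,0,0],[-20.5,-26.4,0,0],[0,0,0,0],[0,0,30,0],[0,0,30,0]]]'
python3 -m pendant '[[[0,0,30,0],[0,0,0,0],[0,0,0,0]]]'
python3 - <<'E'
from h import *
c=vision.camera("wrist"); save(c,"w2.png")
from scipy.spatial.transform import Rotation as Ro
s=status.state();R=Ro.from_quat(s["tool_rot"]).as_matrix(); print(s["clock"],s["position"],s["ft_force"],(R.T@(np.array([.520,-.0255,.09])-s["position"])*1e3).round(1))
print(Ro.from_quat(s["tool_rot"]).as_matrix().round(3))
E
```

```text
clock: 2.15
position: [0.5191, -0.0334, 0.1543]
tool_rot: [0.839, -0.544, 0.001, -0.0]
ft_force: [0.5, -0.5, 0.8]
width: 0.0004
clock: 2.45
position: [0.5186, -0.0331, 0.1247]
tool_rot: [0.839, -0.544, -0.0, 0.0]
ft_force: [1.0, -0.6, 0.1]
width: 0.0004
2.5 [ 0.5194775  -0.03296257  0.12559231] [-0.46643886 -0.79014908  0.04182018] [-6.6 -3.5 35.6]
[[ 0.408 -0.913  0.001]
 [-0.913 -0.408 -0.   ]
 [ 0.001 -0.001 -1.   ]]
```

View pics/w2.png

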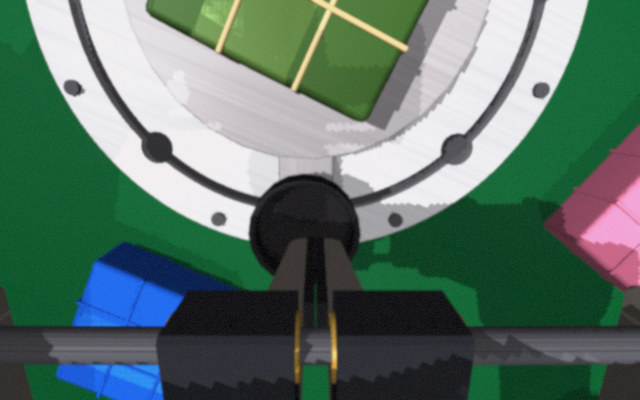

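The tips at (315,240) hang over the near side of the cup, centred at about (304,228). I'll correct by (-6.6,-3.5) mm and descend, first to just above the floor and then pressing.

```bash
python3 -m pendant '[[[-6.6,-3.5,0,0],[0,0,0,0],[0,0,15,0],[0,0,13,0],[0,0,0,0]]]'
python3 -m pendant '[[[0,0,5,0],[0,0,5,0],[0,0,3,0],[0,0,3,0],[0,0,2,0]]]'
python3 -m pendant '[[[0,0,0,0],[0,0,0,0]]]'
```

```text
clock: 3.0
position: [0.5182, -0.0249, 0.0953]
tool_rot: [0.839, -0.544, -0.001, 0.001]
ft_force: [-0.8, -0.8, 0.4]
width: 0.0007
clock: 3.5
position: [0.52, -0.0249, 0.0792]
tool_rot: [0.839, -0.544, 0.001, -0.0]
ft_force: [-1.0, 0.1, 7.9]
width: 0.0003
clock: 3.7
position: [0.52, -0.025, 0.0793]
tool_rot: [0.839, -0.544, 0.001, -0.0]
ft_force: [-1.7, 0.9, 7.2]
width: 0.0001
```

Plunger pressed about 10.7 mm at 7.5 N, so the turntable is free. Swinging about half way.

```bash
python3 -m pendant '[[[-5,-0.1,0,0],[-7.6,-0.5,0,0],[-7.6,-0.8,0,0],[-10,-1.8,0,0],[-9.9,-2.5,0,0]]]'
python3 -m pendant '[[[-9.6,-3.1,0,0],[-9.4,-3.7,0,0],[-6,-2.9,0,0],[-3.1,-1.6,0,0],[0,0,0,0]]]'
python3 - <<'E'
from h import *
c=vision.camera("wrist"); save(c,"w3.png")
c=vision.camera("top");im=c["color"]
m=(im.max(-1)<50).astype(np.uint8)*255
z=np.zeros_like(m); z[165:215,270:345]=m[165:215,270:345]
k,l,st,ce=cv2.connectedComponentsWithStats(z);print(st[1:],ce[1:])
save(c,"t3.png"); s=status.state(); P=s["position"]; A=np.array([.6526,.033]); v=A-P[:2]; a0=np.arctan2(.0585,.1326)
print(P,s["ft_force"],"tip theta",a0-np.arctan2(v[1],v[0]),np.hypot(*v))
a=im[85:225,240:380,::-1]; b=c0=cv2.imread("pics/w3.png")
o=np.zeros((400,800,3),np.uint8);o[:,:400]=cv2.resize(a,(400,400),interpolation=2);o[:250,400:]=cv2.resize(b,(400,250));cv2.imwrite("pics/m3.png",o)
E
```

```text
clock: 4.2
position: [0.5096, 0.0139, 0.0797]
tool_rot: [0.839, -0.544, 0.001, -0.001]
ft_force: [1.7, -1.2, 6.7]
width: 0.0007
clock: 4.7
position: [0.5087, 0.0452, 0.0798]
tool_rot: [0.839, -0.543, 0.001, -0.001]
ft_force: [1.2, 0.0, 6.9]
width: -0.0
[[324 170  12  17 115]
 [287 186   1   1   1]
 [331 189   1   1   1]
 [335 198   6   9  16]
 [341 208   4   7   7]] [[329.05217391 177.47826087]
 [287.         186.        ]
 [331.         189.        ]
 [337.6875     201.1875    ]
 [342.71428571 211.        ]]
[0.5087131  0.04484613 0.07975358] [0.25974194 0.60047629 8.20970783] tip theta 0.49763625831981373 0.14437372014039254
```

View pics/m3.png

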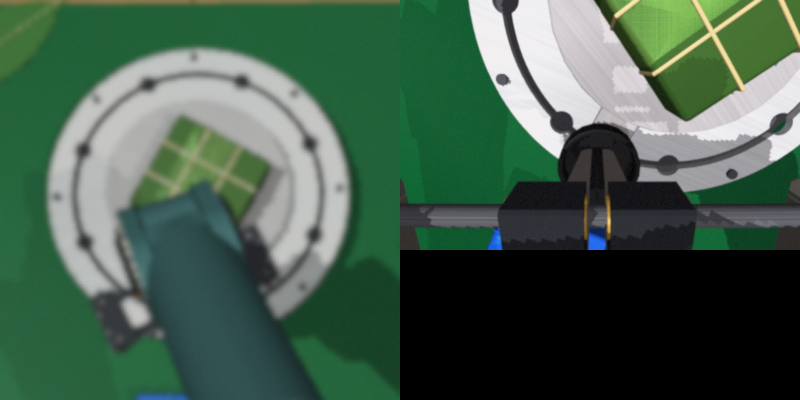

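The turntable follows, with the fingertips central in the cup (wrist, about (598,160) in the half-scale crop) and tip angle 0.50 rad. Next: on to about 0.70, then ease up so the plug bears on the plate.

```bash
python3 -m pendant '[[[-5,-3,0,0],[-8,-5.2,0,0],[-7.6,-5.5,0,0],[-4.6,-3.4,0,0],[0,0,0,0]]]'
python3 -m pendant '[[[0,0,-3,0],[0,0,-3.5,0],[0,0,0,0]]]'
python3 - <<'E'
from h import *
c=vision.camera("wrist"); save(c,"w4.png")
s=status.state(); P=s["position"]; A=np.array([.6526,.033]); v=A-P[:2]; a0=np.arctan2(.0585,.1326)
print(P,s["ft_force"],"tip theta",a0-np.arctan2(v[1],v[0]),np.hypot(*v))
E
```

```text
clock: 5.3
position: [0.5145, 0.0755, 0.0799]
tool_rot: [0.839, -0.543, 0.002, -0.002]
ft_force: [0.9, -0.2, 7.6]
width: 0.0001
clock: 5.6
position: [0.5126, 0.0743, 0.0854]
tool_rot: [0.839, -0.544, 0.0, -0.0]
ft_force: [0.6, 0.3, 0.3]
width: 0.0005
[0.51224474 0.07413803 0.08502803] [0.73952886 0.37628164 0.01882098] tip theta 0.7006059959499502 0.1462598277449905
```

View pics/w4.png

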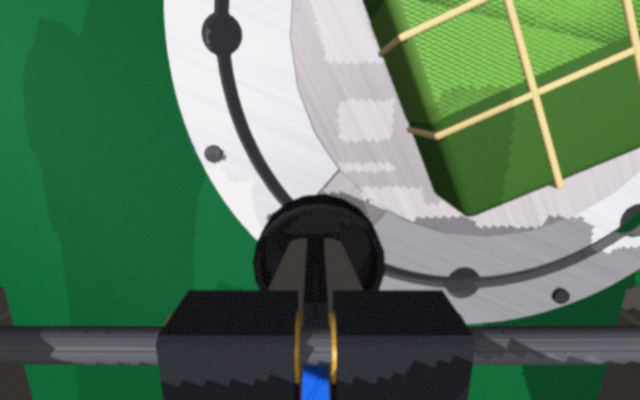

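Cup still with the tips centred at (318,250). Force is 0 with the tips at z=0.085, so the plug is bearing on the plate. Pushing on gently by the wall and watching Fz for the spring-up.

```bash
python3 -m pendant '[[[-1.5,-1.3,0,0],[-1.5,-1.3,0,0],[-1.5,-1.3,0,0],[-1.5,-1.4,0,0],[0,0,0,0]]]'
python3 -m pendant '[[[-1.5,-1.4,0,0],[-1.5,-1.4,0,0],[0,0,0,0]]]'
```

```text
clock: 6.15
position: [0.5148, 0.0823, 0.085]
tool_rot: [0.839, -0.544, -0.0, -0.0]
ft_force: [-0.4, -0.3, -0.5]
width: 0.0008
clock: 6.45
position: [0.5158, 0.085, 0.0849]
tool_rot: [0.839, -0.544, -0.0, 0.001]
ft_force: [-1.6, -3.0, -0.2]
width: 0.0005
```

```bash
python3 -m pendant '[[[-1.4,-1.4,0,0],[-1.4,-1.4,0,0],[0,0,0,0]]]'
python3 -m pendant '[[[-1.4,-1.4,0,0],[-1.4,-1.4,0,0],[0,0,0,0]]]'
```

```text
clock: 6.75
position: [0.5177, 0.0892, 0.085]
tool_rot: [0.839, -0.544, 0.0, 0.0]
ft_force: [-0.1, -3.8, -0.4]
width: 0.0006
clock: 7.05
position: [0.5198, 0.093, 0.0852]
tool_rot: [0.839, -0.544, 0.001, -0.0]
ft_force: [1.5, -4.0, -0.4]
width: 0.0005
```

```bash
python3 -m pendant '[[[-1,-1,0,0],[0,0,0,0]]]'
python3 -m pendant '[[[-1,-1,0,0],[0,0,0,0]]]'; python3 - <<'E'
from h import *
c=vision.camera("wrist"); save(c,"w5.png")
E
```

```text
clock: 7.25
position: [0.521, 0.0955, 0.086]
tool_rot: [0.839, -0.544, 0.001, -0.002]
ft_force: [2.4, -1.5, 4.5]
width: 0.0007
clock: 7.45
position: [0.5215, 0.0968, 0.086]
tool_rot: [0.839, -0.544, 0.001, -0.001]
ft_force: [4.2, -2.0, 5.5]
width: 0.0006
```

View pics/w5.png

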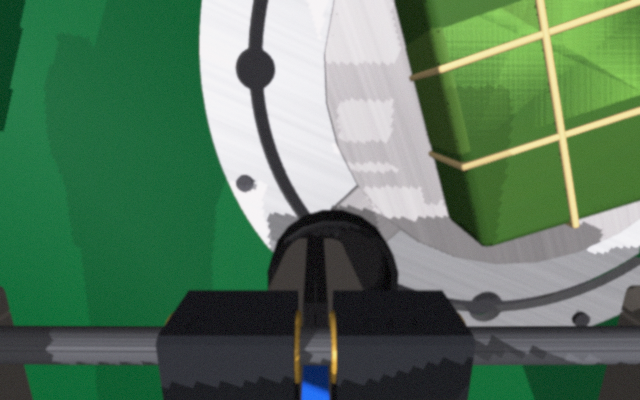

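Fz jumped to about 5 N upward: the plug sprang into the hole. Easing up, backing off the wall, and lifting clear.

```bash
python3 -m pendant '[[[1,1,-2,0],[1,1,-2,0],[2,2,-2,0],[0,0,0,0]]]'
python3 -m pendant '[[[0,0,-15,0],[0,0,-30,0],[0,0,-40,0],[0,0,-40,0],[0,0,0,0]]]'
python3 -m pendant '[[[15,15,0,0],[30,30,0,0],[30,30,0,0],[30,30,0,0],[30,30,0,0]]]'
python3 -m pendant '[[[30,28,0,0],[30,28,0,0],[30,28,0,0],[15,15,0,0],[0,0,0,0]]]'
python3 - <<'E'
from h import *
import pickle
c=vision.camera("top");c2=vision.camera("side");c3=vision.camera("wrist");im=c["color"]; s=status.state(); print(s["position"],s["ft_force"])
pickle.dump((c,c2,c3),open("f.pkl","wb"))
m=np.zeros(im.shape[:2],np.uint8); m[165:215,270:345]=(im[165:215,270:345].max(-1)<50)*255
k,l,st,ce=cv2.connectedComponentsWithStats(m);i=1+np.argmax(st[1:,4]);A=np.array([.6526,.033])
print(st[i],ce[i]); C=onz(c,*ce[i],.1); v=A-C[:2];print("cup",C,"theta",np.arctan2(.0585,.1326)-np.arctan2(v[1],v[0]))
o=np.zeros((600,800,3),np.uint8);o[:250,:400]=cv2.resize(im[...,::-1],(400,250));o[:250,400:]=cv2.resize(c3["color"][...,::-1],(400,250))
o[250:,:350]=cv2.resize(im[85:225,240:380,::-1],(350,350),interpolation=2);o[250:550,350:]=cv2.resize(c2["color"][100:340,160:520,::-1],(450,300));cv2.imwrite("pics/f.png",o)
E
```

```text
clock: 7.9
position: [0.5159, 0.0902, 0.0905]
tool_rot: [0.839, -0.544, -0.001, 0.001]
ft_force: [0.0, -0.1, 3.4]
width: 0.0004
clock: 8.4
position: [0.5198, 0.0915, 0.2204]
tool_rot: [0.839, -0.544, 0.003, -0.002]
ft_force: [0.2, 0.6, 0.5]
width: 0.0003
clock: 8.9
position: [0.4473, -0.0888, 0.2146]
tool_rot: [0.839, -0.544, -0.002, 0.001]
ft_force: [-0.7, 0.2, 0.7]
width: 0.0006
clock: 9.4
position: [0.3996, -0.2263, 0.2146]
tool_rot: [0.838, -0.546, -0.002, 0.001]
ft_force: [-0.3, -0.2, -0.1]
width: 0.0008
[ 0.40200615 -0.22259593  0.21518163] [0.54967731 0.08748375 0.5352534 ]
[285 181  18  17 226] [293.49557522 189.40707965]
cup [0.51708435 0.08203864 0.1       ] theta 0.7626994973441316
```

View pics/f.png

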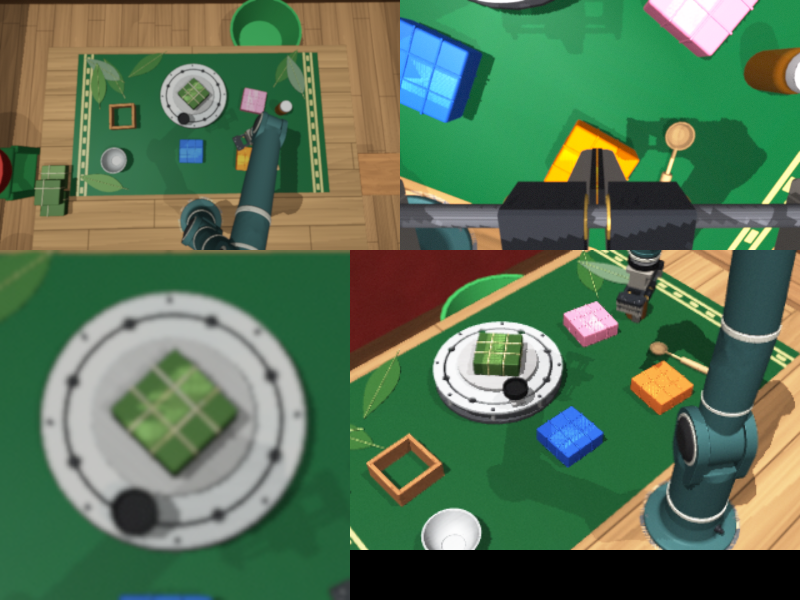

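The cup is over the next hole at (293,189), theta about 0.76, inside the play plus measuring error. The floor still pressed 3.4 N with the tips at 0.0905 m, so the plunger is fully up. The cake is centred and the bystanders are unmoved.

```bash
python3 -m pendant '[[[0,0,0,0],[0,0,0,0],[0,0,0,0]]]'; python3 -c "from station import sign_off; print(sign_off())"
```

```text
clock: 9.85
position: [0.4026, -0.2234, 0.216]
tool_rot: [0.84, -0.543, -0.0, -0.0]
ft_force: [0.1, 0.6, -0.7]
width: 0.0005
the job is handed in; nothing more can be done
None
```

I turned the table clockwise one hole and the plunger sprang up and locked there. The job is handed in at about 9.9 s.

With closed fingertips I pressed the cup about 10.7 mm and swung the table to about 0.70 rad. I then eased off until the plug bore on the plate and nudged the cup by its wall until it sprang into the next hole. After that I lifted out and moved clear.

**Last checks:**
- **Plunger:** while lifting, the cup floor still pushed 3.4 N with the tips at 0.0905 m, which means fully up.
- **Angle:** the top camera shows the cup over the next hole at about 0.76 rad. That is 0.02 rad short of 0.785, which is about the lock's play plus measuring error.
- **Scene:** by eye in the last pictures, the cake is still centred and the mould, bowl, jar and spoon are where they were. The tool is in the air with under 1 N on it.

No check failed. The first side-camera estimate of the cup and axis differed from the top view by about 1 to 2 cm. I used the top view because the wrist camera confirmed it.

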